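# Scrape the loose bracelet links down the chute

## Task

Pick up the wooden scraper block by its red grip and use it, never the fingers, to wipe both loose bracelet links off the raised tin plate and down the chute into the wooden bin. Then leave the scraper standing upright on its wooden foot on the plate.

Things in the scene. Friction and masses are not known exactly. Their poses are not given: they have to be found in the camera images.
- scraper: Scraper block, 0.11-0.23 kg, standing on the table. Pale wooden foot 40 (x) x 130 (y) x 18 mm high; on its middle a red upright grip rib 24 (x) x 80 mm (y), from 18 to 65 mm above the underside. Origin: centre of the underside, z up. x is the narrow way: pinch the rib across x, about 45 mm above the underside, and push with a long side. Same both ways round.
- chute: Fixed plate, chute and bin. Origin on table under plate centre, z up, x: wiping direction, to the bin. Plate: level tin, top z 140 mm, x -100 to 100, y -80 to 80 between side curbs 12 high; ends open. From lip x=100 a 45 deg slope (cheeks up to 12 above plate) that links slide down by themselves, to x 166, z 74, over open wooden bin: x 145 to 325, y -140 to 140, walls 8 thick, 72 high, floor z 8.
- link_a: Loose flat bracelet link on the plate, dark steel ends and gold-tone middle: 16 (x) x 24 (y) x 8 mm, 20 g, any yaw. Origin: centre of underside, z up. Starts with its centre at chute x -25 to 55 mm, chute y -45 to -15 mm.
- link_b: Loose flat bracelet link on the plate, dark steel ends and gold-tone middle: 16 (x) x 24 (y) x 8 mm, 20 g, any yaw. Origin: centre of underside, z up. Starts with its centre at chute x -25 to 55 mm, chute y 15 to 45 mm.

How it is judged:
On the way, in this order (a step that is already met when the one before it is completed fails the run):
1. the scraper is lifted clear of the table, both links still on the plate (height (world z) of scraper above 0.05 m and x of link_a in the frame of chute between -0.1 and 0.1 m and z of each of link_a, link_b in the frame of chute above 0.13 m and x of link_b in the frame of chute between -0.1 and 0.1 m), for 0.1 s.
2. the scraper, down on the plate, pushes against a link (z of scraper in the frame of chute below 0.147 m and (contact force between scraper and link_a above 0.03 N or contact force between scraper and link_b above 0.03 N)).
At the end, for the whole second after the job is handed in: Both links lie at rest inside the wooden bin (origin less than 50 mm above the table, within the bin's outline), and the released scraper stands at rest on its foot on the plate: origin over the plate, at plate height within 8 mm, upright within 10 degrees (x of link_a in the frame of chute between 0.145 and 0.325 m and y of link_a in the frame of chute between -0.14 and 0.14 m and z of each of link_a, link_b in the frame of chute below 0.05 m and linear speed of each of link_a, link_b below 0.03 m/s and x of link_b in the frame of chute between 0.145 and 0.325 m and y of link_b in the frame of chute between -0.14 and 0.14 m and x of scraper in the frame of chute between -0.095 and 0.095 m and y of scraper in the frame of chute between -0.08 and 0.08 m and z of scraper in the frame of chute between 0.132 and 0.148 m and angle between scraper's own z axis and vertical below 0.17 rad and linear speed of scraper below 0.02 m/s); the robot touches nothing.
It fails at once if the fingers touch a link (contact force between the fingers and link_a above 0.3 N or contact force between the fingers and link_b above 0.3 N).
It also fails if it takes over 45 s, if anything falls off the work surface, if the arm or the gripper's body presses on something with over 40 N, if the wrist force passes 120 N, or if a joint passes its speed limit or range.

## Robot

A 7-joint arm with a two-finger parallel gripper is mounted at the origin on the work surface. World frame = base frame: x ahead of the robot, y to its left, z up, the work surface at z = 0. Lengths are in m, angles in rad, forces in N, time in s.
With the tool pointing down it reaches from about 0.35 to 0.9 m from the base axis. Payload 8.1 kg.
Tool frame: the origin (TCP) lies at the very end of the fingers, on their centre line; the grasp point (between the pads) lies arm.grip_point_offset behind it (arm.grip_point_offset is the distance from the TCP to the grasp point, in m); z points along the fingers, y is the line along which they close (so a half turn about z gives the same grasp; the last joint's range is limited). The gripper opens to 92 mm and grips with 3 to 60 N. Pads are 19 mm wide; open, the fingers measure 130 mm over their backs; the gripper's body (75 mm by 190 mm) begins 47 mm behind the grasp point.
Start: joints at [-1.295, 0.434, 0.025, 1.573, -0.012, 1.134, -0.075], TCP at [0.231, 0.581, 0.193] pointing down, gripper open.
Joint ranges: [-2.62, 2.62], [-0.44, 2.09], [-1.27, 1.32], [0.08, 2.57], [-1.32, 4.46], [0.12, 2], [-2.74, 2.74]. Speed limits (rad/s): [2.22, 2.22, 3.01, 3.01, 3.14, 3.14, 3.14].

## Interface

Orientations are given as a rotation vector (axis times angle).
In Python, from cell import arm gives the robot as it stands. The module is installed in compiled form; this text tells all that it offers.
- The arm moves only by the shell command python3 -m creep 'ROWS' [OPENING] [FORCE]. ROWS is JSON, a list of rows, each a list of 6 numbers: the shift along the tool's x, y, z scaled (see below), then the turn, a rotation vector about the tool's x, y, z scaled (see below). A call has 1 to 20 rows; each row shifts and turns the commanded pose from where the row before left it, along the tool's axes as they then stand; what a row does not reach is not made up. The controller multiplies each number of a shift by 0.4 m and each number of a turn by 120 degrees. A row lasts 1/12 s, in which the tool goes at most 41.7 mm and 7.16 degrees, less where a joint would pass 70% of its speed; a pose out of reach is approached as far as the arm can. A call with a number of a shift or a turn outside -1 to 1 is refused whole. A call with a gripper value outside its range is refused whole. OPENING is the closure, from -1 (fully open) to 1 (shut), set as the call begins (- or left out, the last holds). The fingers move at their own pace and stop on an object; FORCE is the grip in N (left out, the last holds). Time passes only in rows, so rows that do not move let the fingers close. It gives the time, the measured TCP pose, the force, the opening and the grip force at its end, in the units of the state.
- arm.observe(): the state, without advancing time (a new reading comes with each control period).
- arm.get_image(name): name is "scene" or "top"; returns a dict with "frame" (400x640x3 uint8, red, green, blue), "intrinsics" (3x3 intrinsics, pixels), "distortion" ([k1, k2, p1, p2, k3] as OpenCV has them; the pictures are not rectified), "rvec" (rotation vector, rad) and "tvec" (3), from world to camera coordinates, as OpenCV has them. Camera axes: x right, y down, z forward; pixel columns grow to the right and rows downward; lengths in m; the calibration is good to about 2 mm. A picture is of the moment at which its call begins. There is no depth.
- arm.sign_off(): hands the job in; it is judged then, once.
The state is a dict: "clock": time; "joints": joint angles; "dq": joint speeds; "joint_efforts": joint torques, N m; "position": TCP position; "ee_rot": TCP orientation; "force": force on the tool from outside, world axes, zero at the start; "ft_torque": the same for the moment, N m; "width": opening from 0.0 (shut) to 1.0 (fully open); "gripper_force": force on a finger pad.
Only numpy, scipy, OpenCV 4.12 (cv2) and the standard library are available. Lean on these libraries where they do the work, as an engineer would, in place of code of your own. Each camera call takes 0.05 s, during which the arm holds its last target. There are 200 camera calls.

## Working session

There is one attempt and no reset: what is moved stays moved. The work goes in short steps, Python scripts to look and compute and a shell command to move; the robot and the scene stay as the last step left them, time stands still between calls to the robot, and variables do not carry over. Pictures are saved under pics/ and viewed, at most 10 in all, crops included, and the job is handed in when it is done.

```bash
mkdir -p pics; python3 - <<'E'
from cell import arm
import cv2
for n in("scene","top"):
    d=arm.get_image(n); cv2.imwrite(f"pics/{n}0.png",d["frame"][:,:,::-1])
    print(n,d["intrinsics"],d["distortion"],d["rvec"],d["tvec"])
print(arm.observe(),arm.grip_point_offset)
E
```

```text
scene [[370.60813054   0.         320.71033037]
 [  0.         370.60813054 198.50913781]
 [  0.           0.           1.        ]] [-0.08430656  0.          0.          0.          0.        ] [ 2.20969267 -1.8533557   0.2957963 ] [0.11385285 0.58142873 0.5881051 ]
top [[485.5556313    0.         317.09411692]
 [  0.         485.5556313  188.58317751]
 [  0.           0.           1.        ]] [0.04726054 0.         0.         0.         0.        ] [ 1.9983047  -2.20135274  0.25611031] [0.24297443 0.56320568 0.63152693]
{'clock': 0.1, 'joints': array([-1.29462073,  0.43516012,  0.02497661,  1.57395869, -0.01159916,
        1.1339775 , -0.07508367]), 'dq': array([-0.00025485, -0.00068964,  0.00048621, -0.00419181,  0.00031849,
       -0.00049971, -0.00019916]), 'joint_efforts': array([ 4.63216013e-03, -6.69115877e+01,  9.89046581e-01, -3.15146685e+01,
       -6.04478270e-02,  3.74202244e-02,  3.79152607e-05]), 'position': array([0.23099261, 0.58023943, 0.19223761]), 'ee_rot': array([-5.91489044e-01, -3.08527500e+00,  2.12428183e-03]), 'force': array([-0.90475771, -0.32407909,  0.48084584]), 'ft_torque': array([-0.02453677,  0.02169159,  0.02405136]), 'gripper_force': 0.0, 'width': 1.0003635223717995} 0.0188
```

View pics/top0.png

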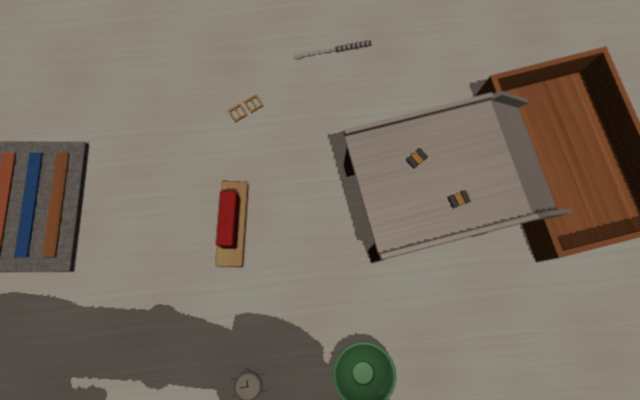

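View pics/scene0.png

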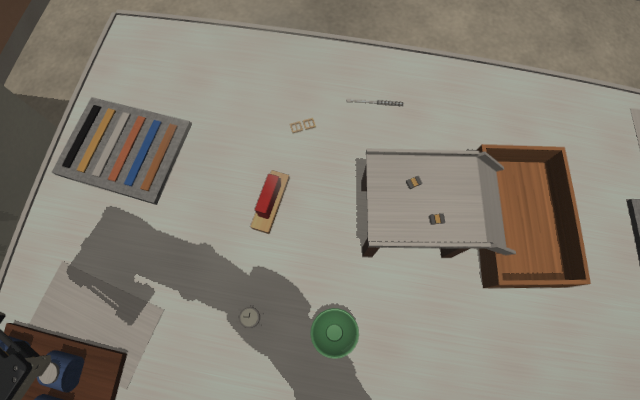

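The top view shows the scraper near (232,223), with its rib at (228,218), and the links at (417,158) and (458,199). The plate spans about (345,133) to (540,210), with the bin to the right. I'll enlarge both areas to pick corners.

```bash
cat >h.py <<'E'
from cell import arm
import cv2,numpy as np
from scipy.spatial.transform import Rotation as R
def ray(d,px,z):
    u=cv2.undistortPoints(np.array(px,float).reshape(-1,1,2),d["intrinsics"],d["distortion"]).reshape(-1,2)
    M=cv2.Rodrigues(np.array(d["rvec"]))[0]; c=-M.T@np.array(d["tvec"])
    v=np.c_[u,np.ones(len(u))]@M
    return c+v*((z-c[2])/v[:,2])[:,None]
E
python3 - <<'E'
import cv2,numpy as np
im=cv2.imread("pics/top0.png")
a=cv2.resize(im[80:270,320:580],None,fx=3,fy=3,interpolation=cv2.INTER_CUBIC);cv2.imwrite("pics/p1.png",a)
a=cv2.resize(im[170:275,200:265],None,fx=5.5,fy=5.5,interpolation=cv2.INTER_CUBIC);cv2.imwrite("pics/p2.png",a)
E
```

```text
(no output)
```

View pics/p1.png

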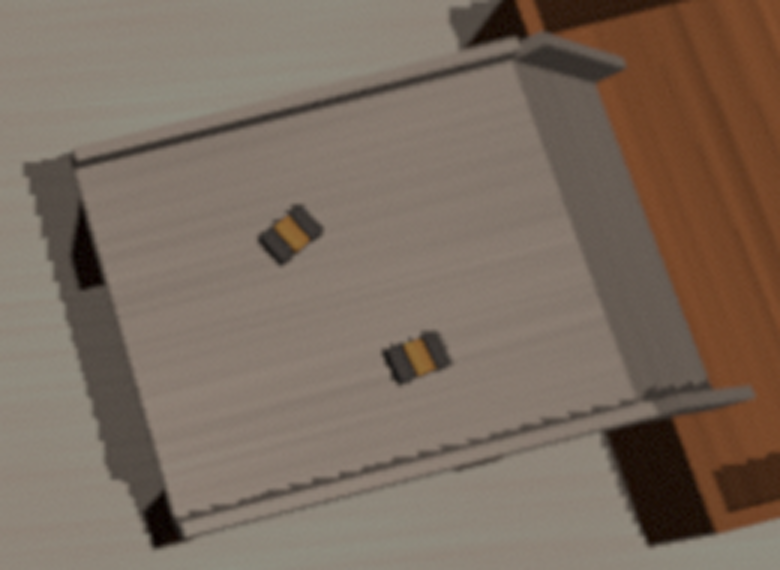

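View pics/p2.png

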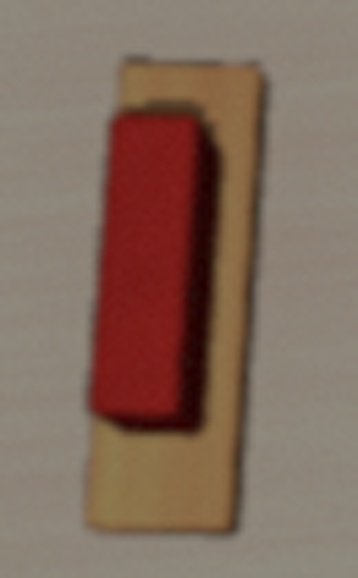

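The crops give clear corners. In the plate crop the plate's upper edge runs (77,165) to (517,65), and the lip runs down to about (640,400). In the scraper crop the foot corners are (122,66), (262,66), (236,530) and (88,525), and the rib top is (115,115) to (178,415).

```bash
python3 - <<'E'
from h import *
d=arm.get_image("top")
c=lambda p,o,s:(np.array(p,float)+.5)/s-.5+o
P=ray(d,c([(77,165),(517,65)],[320,80],3),.14)
Q=ray(d,c([(178,517),(643,397)],[320,80],3),.152)
L=ray(d,c([(291,235),(417,358)],[320,80],3),.148)
print(P,Q,L,sep="\n")
C=(P.mean(0)+Q.mean(0))/2
x=(P[1]-P[0])+(Q[1]-Q[0]);print(np.linalg.norm(P[1]-P[0]),np.linalg.norm(Q[1]-Q[0]),np.linalg.norm(P[0]-Q[0]),np.linalg.norm(P[1]-Q[1]))
th=np.arctan2(x[1],x[0]);print("chute",C,np.degrees(th))
rot=np.array([[np.cos(th),np.sin(th)],[-np.sin(th),np.cos(th)]])
for q in (P,Q,L): print(((q-C)[:,:2]@rot.T).round(4))
F=ray(d,c([(122,66),(262,66),(236,530),(88,525)],[200,170],5.5),.018)
T=ray(d,c([(115,115),(198,115),(178,415),(92,410)],[200,170],5.5),.065)
for q in(F,T):
    e=q[0]+q[1]-q[2]-q[3]; print(q.mean(0),np.degrees(np.arctan2(e[1],e[0])),[np.linalg.norm(q[i]-q[i-1]).round(4) for i in range(4)])
o=arm.observe();M=R.from_rotvec(o["ee_rot"]).as_matrix();print(M.round(3),o["position"])
E
```

```text
[[ 0.63543089  0.14514927  0.14      ]
 [ 0.66249716 -0.0532221   0.14      ]]
[[ 0.47761639  0.12210183  0.152     ]
 [ 0.50853269 -0.07302909  0.152     ]]
[[0.59237415 0.05859845 0.148     ]
 [0.53420224 0.01421166 0.148     ]]
0.20020934794421655 0.19756490965782703 0.15993936698072544 0.15569641719187122
chute [0.57101928 0.03524998 0.146     ] -81.61778423719177
[[-0.0993  0.0797]
 [ 0.1009  0.0776]]
[[-0.0995 -0.0797]
 [ 0.098  -0.0776]]
[[-0.02    0.0245]
 [ 0.0154 -0.0395]]
[0.55514982 0.31977219 0.018     ] -6.818032919585281 [np.float64(0.1273), np.float64(0.0392), np.float64(0.1288), np.float64(0.0398)]
[0.55528033 0.31979073 0.065     ] -7.068201808467403 [np.float64(0.077), np.float64(0.0216), np.float64(0.0783), np.float64(0.0219)]
[[-0.929  0.37  -0.   ]
 [ 0.37   0.929 -0.001]
 [-0.    -0.001 -1.   ]] [0.23100328 0.58027272 0.19231598]
```

Measured poses: chute at (0.571, 0.035) with x at −81.7°, and scraper at (0.555, 0.320) with its x axis at 83°. I'll move above the scraper and turn −14.7° about tool z.

```bash
python3 -m creep '[[-0.071,-0.0218,0,0,0,0],[-0.071,-0.0218,0,0,0,0],[-0.071,-0.0218,0,0,0,0],[-0.071,-0.0218,0,0,0,0],[-0.071,-0.0218,0,0,0,0],[-0.071,-0.0218,0,0,0,0],[-0.071,-0.0218,0,0,0,0],[-0.071,-0.0218,0,0,0,0],[-0.071,-0.0218,0,0,0,0],[-0.071,-0.0218,0,0,0,0],[-0.071,-0.0218,0,0,0,0],[-0.071,-0.0218,0,0,0,0],[-0.071,-0.0218,0,0,0,0],[-0.071,-0.0218,0,0,0,0],[0,0,0,0,0,-0.041],[0,0,0,0,0,-0.041],[0,0,0,0,0,-0.041],[0,0,0,0,0,0]]' -1
cat >e.py <<'E'
from h import *
import sys
tx,ty,tz,a=map(float,sys.argv[1:])  # a: wanted tool-y heading, deg
o=arm.observe();M=R.from_rotvec(o["ee_rot"]).as_matrix()
print("units",(M.T@(np.array([tx,ty,tz])-o["position"])/.4).round(4),"turn z",((np.degrees(np.arctan2(M[1,1],M[0,1]))-a)/120).round(4),"tilt",M[:,2].round(4))
E
python3 e.py .5552 .3198 .026 83
```

```text
clock: 1.65
position: [0.5554, 0.3198, 0.1925]
ee_rot: [-0.185, -3.136, 0.001]
force: [0.8, 0.1, -0.5]
width: 1.002
gripper_force: 0.0
units [2.000e-04 1.000e-04 4.163e-01] turn z 0.0021 tilt [-7.e-04 -3.e-04 -1.e+00]
```

```bash
python3 -m creep '[[0,0,0.06,0,0,0],[0,0,0.06,0,0,0],[0,0,0.06,0,0,0],[0,0,0.06,0,0,0],[0,0,0.06,0,0,0],[0,0,0.06,0,0,0],[0,0,0.036,0,0,0],[0,0,0.02,0,0,0],[0,0,0,0,0,0]]' 
python3 -m creep '[[0,0,0,0,0,0],[0,0,0,0,0,0],[0,0,0,0,0,0],[0,0,0,0,0,0],[0,0,0,0,0,0],[0,0,0,0,0,0],[0,0,0,0,0,0],[0,0,0,0,0,0]]' 1 30
python3 e.py .5552 .3198 .026 83
```

```text
clock: 2.4
position: [0.5542, 0.3195, 0.0246]
ee_rot: [-0.193, -3.133, 0.003]
force: [-0.6, 0.1, 0.8]
width: 0.999
gripper_force: 0.0
clock: 3.07
position: [0.5554, 0.3203, 0.0266]
ee_rot: [0.19, 3.136, 0.0]
force: [-0.2, -0.5, -0.5]
width: 0.469
gripper_force: 0.0
units [ 0.0004 -0.0012  0.0016] turn z 0.0004 tilt [ 1.e-04  1.e-04 -1.e+00]
```

```bash
python3 -m creep '[[0,0,0,0,0,0],[0,0,0,0,0,0],[0,0,0,0,0,0],[0,0,0,0,0,0],[0,0,0,0,0,0],[0,0,0,0,0,0],[0,0,0,0,0,0]]' 1 30
python3 e.py .5552 .3198 .026 83
```

```text
clock: 3.65
position: [0.5554, 0.3202, 0.0265]
ee_rot: [-0.19, -3.136, -0.0]
force: [0.5, -0.2, -1.5]
width: 0.253
gripper_force: 30.0
units [ 0.0003 -0.0012  0.0012] turn z 0.0005 tilt [-0.  0. -1.]
```

```bash
python3 -m creep '[[0,0,-0.03,0,0,0],[0,0,-0.055,0,0,0],[0,0,-0.055,0,0,0],[0,0,-0.055,0,0,0],[0,0,-0.055,0,0,0],[0,0,-0.055,0,0,0],[0,0,-0.055,0,0,0],[0,0,-0.055,0,0,0],[0,0,-0.055,0,0,0],[0,0,-0.03,0,0,0],[0,0,0,0,0,-0.0425],[0,0,0,0,0,-0.0425],[0,0,0,0,0,-0.0425],[0,0,0,0,0,0],[0,0,0,0,0,0]]'
python3 e.py .5602 .1092 .1665 98.3
```

```text
clock: 4.9
position: [0.5553, 0.32, 0.2271]
ee_rot: [-0.224, 3.133, 0.0]
force: [-0.5, -0.5, -1.8]
width: 0.254
gripper_force: 30.0
units [ 0.063  -0.5233  0.1514] turn z -0.001 tilt [ 1.e-04  2.e-04 -1.e+00]
```

```bash
python3 -m creep '[[0.007,-0.03,0,0,0,0],[0.007,-0.058,0,0,0,0],[0.007,-0.058,0,0,0,0],[0.007,-0.058,0,0,0,0],[0.007,-0.058,0,0,0,0],[0.007,-0.058,0,0,0,0],[0.007,-0.058,0,0,0,0],[0.007,-0.058,0,0,0,0],[0.007,-0.058,0,0,0,0],[0,-0.029,0,0,0,0],[0,0,0,0,0,0],[0,0,0,0,0,0]]'
python3 e.py .5602 .1092 .1665 98.3
python3 - <<'E'
from h import *
f=[arm.get_image(n)["frame"][50:300,180:620,::-1] for n in("top","scene")]
cv2.imwrite("pics/c1.png",cv2.resize(np.vstack(f),None,fx=1.19,fy=1.19))
E
```

```text
clock: 5.9
position: [0.5609, 0.1093, 0.2267]
ee_rot: [-0.225, 3.133, 0.001]
force: [-1.4, 0.7, -1.7]
width: 0.255
gripper_force: 30.0
units [ 1.800e-03 -1.000e-04  1.505e-01] turn z -0.0007 tilt [ 2.e-04  5.e-04 -1.e+00]
```

View pics/c1.png

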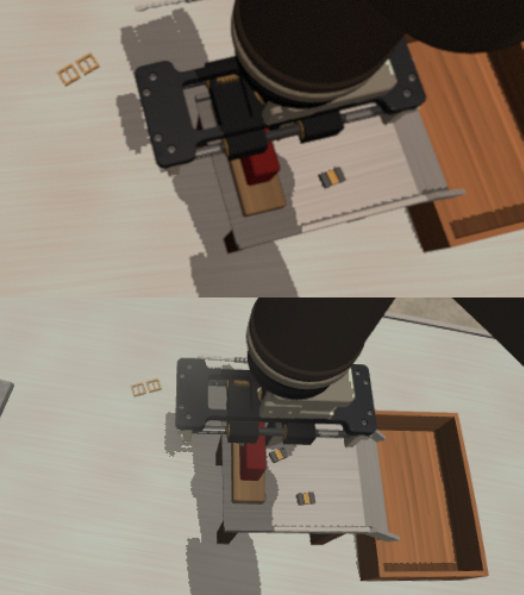

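The scraper is held square above the plate's rear end, around (262,185) in this picture. Both links are ahead of it, at (330,177) in the top view and (278,454) in the scene view. Now I'll lower it.

```bash
python3 -m creep '[[0,0,0.03,0,0,0],[0,0,0.03,0,0,0],[0,0,0.03,0,0,0],[0,0,0.025,0,0,0],[0,0,0.015,0,0,0],[0,0,0.01,0,0,0],[0,0,0.007,0,0,0],[0,0,0,0,0,0],[0,0,0,0,0,0]]'
python3 e.py .5855 -.064 .1675 98.3
```

```text
clock: 6.75
position: [0.5611, 0.1097, 0.1681]
ee_rot: [-0.229, 3.133, 0.0]
force: [0.6, 0.3, -1.0]
width: 0.257
gripper_force: 30.0
units [ 0.0028 -0.4385  0.0014] turn z 0.0004 tilt [ 5.e-04  2.e-04 -1.e+00]
```

```bash
python3 -m creep '[[0,-0.015,0,0,0,0],[0,-0.025,0,0,0,0],[0,-0.025,0,0,0,0],[0,-0.025,0,0,0,0],[0,-0.025,0,0,0,0],[0,-0.025,0,0,0,0],[0,-0.025,0,0,0,0],[0,-0.025,0,0,0,0],[0,-0.025,0,0,0,0],[0,-0.025,0,0,0,0],[0,-0.025,0,0,0,0],[0,-0.025,0,0,0,0],[0,-0.025,0,0,0,0],[0,-0.025,0,0,0,0],[0,-0.025,0,0,0,0],[0,-0.025,0,0,0,0],[0,-0.025,0,0,0,0],[0,-0.023,0,0,0,0],[0,0,0,0,0,0],[0,0,0,0,0,0]]'
python3 e.py .5855 -.064 .1675 98.3
python3 - <<'E'
from h import *
f=[arm.get_image(n)["frame"][50:300,180:640,::-1] for n in("top","scene")]
cv2.imwrite("pics/c2.png",cv2.resize(np.vstack(f),None,fx=1.19,fy=1.19))
E
```

```text
clock: 8.42
position: [0.5863, -0.0644, 0.1677]
ee_rot: [0.227, -3.133, 0.0]
force: [-0.1, 0.1, -2.4]
width: 0.255
gripper_force: 30.0
units [0.0018 0.0013 0.0004] turn z -0.0001 tilt [-1.e-04 -0.e+00 -1.e+00]
```

View pics/c2.png

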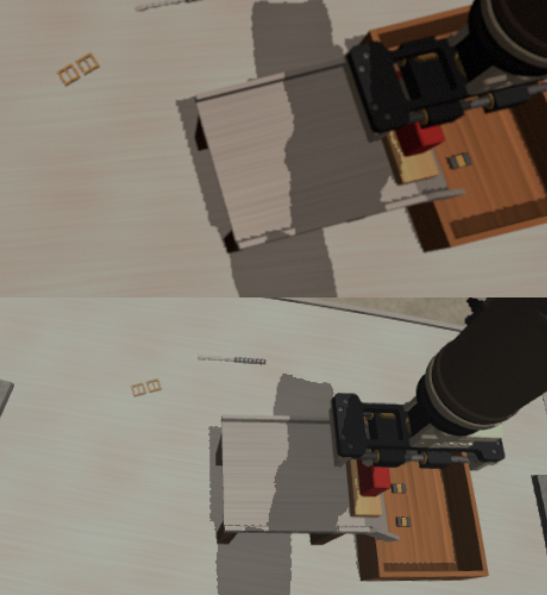

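Both links show in the bin at (399,488) and (403,522) in the scene view, and the plate behind the scraper is empty. I'll pull the scraper back onto the plate and set it down.

```bash
python3 -m creep '[[0,0.02,0,0,0,0],[0,0.03,0,0,0,0],[0,0.04,0,0,0,0],[0,0.04,0,0,0,0],[0,0.03,0,0,0,0],[0,0.03,0,0,0,0],[0,0.02,0,0,0,0],[0,0,0,0,0,0],[0,0,0.0015,0,0,0],[0,0,0.0015,0,0,0],[0,0,0,0,0,0],[0,0,0,0,0,0]]'
python3 e.py .5739 .0152 .1665 98.3
```

```text
clock: 9.52
position: [0.5742, 0.0183, 0.1665]
ee_rot: [0.227, -3.133, 0.001]
force: [-0.2, 0.6, -1.1]
width: 0.257
gripper_force: 30.0
units [ 0.0018 -0.0076 -0.0001] turn z -0.0003 tilt [-0.e+00 -4.e-04 -1.e+00]
```

```bash
python3 -m creep '[[0,0,0.0015,0,0,0],[0,0,0.001,0,0,0],[0,0,0,0,0,0],[0,0,0,0,0,0],[0,0,0,0,0,0]]'
```

```text
clock: 9.93
position: [0.5742, 0.0187, 0.1663]
ee_rot: [-0.227, 3.133, -0.0]
force: [-2.9, -0.7, 5.9]
width: 0.254
gripper_force: 30.0
```

Contact with the plate (about +6 N). Next I'll open and retreat upward.

```bash
python3 -m creep '[[0,0,0,0,0,0],[0,0,0,0,0,0],[0,0,0,0,0,0],[0,0,0,0,0,0],[0,0,0,0,0,0],[0,0,0,0,0,0],[0,0,0,0,0,0],[0,0,0,0,0,0],[0,0,0,0,0,0],[0,0,0,0,0,0],[0,0,0,0,0,0],[0,0,0,0,0,0]]' -1
python3 -m creep '[[0,0,-0.02,0,0,0],[0,0,-0.04,0,0,0],[0,0,-0.05,0,0,0],[0,0,-0.05,0,0,0],[0,0,-0.05,0,0,0],[0,0,-0.05,0,0,0],[0,0.06,-0.03,0,0,0],[0,0.06,0,0,0,0],[0,0.06,0,0,0,0],[0,0.06,0,0,0,0],[0,0.06,0,0,0,0],[0,0.06,0,0,0,0],[0,0,0,0,0,0],[0,0,0,0,0,0],[0,0,0,0,0,0]]'
python3 - <<'E'
from h import *
f=[arm.get_image(n)["frame"][50:300,180:640,::-1] for n in("top","scene")]
cv2.imwrite("pics/c3.png",cv2.resize(np.vstack(f),None,fx=1.19,fy=1.19))
E
```

```text
clock: 10.93
position: [0.5741, 0.0193, 0.1655]
ee_rot: [-0.229, 3.133, -0.0]
force: [0.7, -0.7, 0.3]
width: 0.995
gripper_force: 0.0
clock: 12.18
position: [0.5534, 0.1611, 0.2819]
ee_rot: [-0.228, 3.133, -0.001]
force: [0.8, -0.2, 0.4]
width: 1.0
gripper_force: 0.0
```

View pics/c3.png

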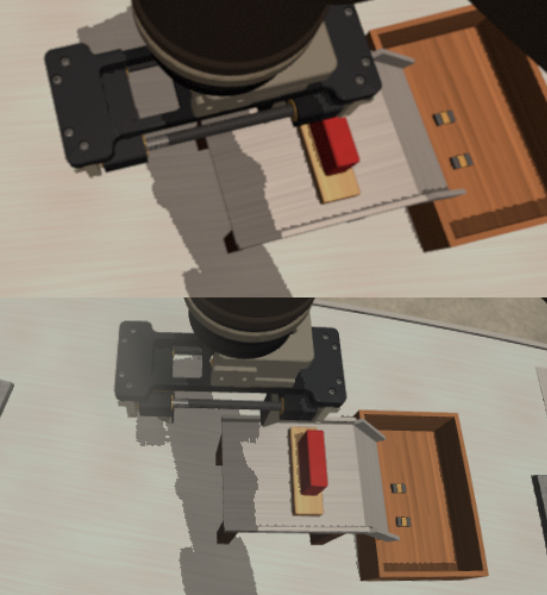

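The scraper stands upright mid-plate at (308,470) in the scene view. Both links lie in the bin at (399,488) and (403,522), and the arm is clear.

```bash
python3 -c "
from cell import arm
print(arm.sign_off())"
```

```text
the job is handed in; nothing more can be done
None
```

I handed the job in at about 12 s: the last pictures show both links in the bin and the scraper standing upright on the plate with the arm clear; the sign-off gave no verdict.

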